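# Shut the incubator door onto its catch

## Task

Two small white cabinets stand on the laboratory bench with their doors open. Push the door of the larger one, the incubator with the clear window in its door, fully shut until it snaps onto its catch and stays there without being held. Leave the smaller drying cabinet airing, its door standing open as it is.

Things in the scene. Friction and masses are not known exactly. Their poses are not given: they have to be found in the camera images.
- incubator: Larger white cabinet, fixed; left or right of the drying cabinet. 240 mm wide (y), 220 deep (x), roof 220 mm over the bench (control pod to 240). Origin: centre of its underside. Its x axis points to its back, z up; the open front faces -x, to the robot. Its door hangs on an upright hinge axis at x = -110, y = +120 mm in this frame.
- incubator_door (a joint): The incubator door's angle, rad: 0 shut, starts at 0.5 to 1.1, opens to the robot. It swings freely and stays where left. From 0.1 rad inwards its striker (steel tongue on the top edge, 185-215 mm from the hinge, top at 241 mm) rides over a sprung ball in the roof: up to about 6 N needed 170 mm from the hinge; past the crest at 0.04 it snaps to 0 on a stop and is held, before it it springs back.
- incubator_door_face (a point): Good push point on the door's flat outer face, moving with it: 170 mm from the hinge axis, 180 mm up. Its +x points into the door (push that way), +y along it to the hinge. Door: clear window, white rim, 238 mm wide, 18 thick (outer face 18 mm before the hinge axis), 14 to 222 mm up; bar handle 218 mm from the hinge, 60 to 140 mm up, 29 mm proud.
- dryer_door_edge (a point): Top corner at the free edge, mid thickness, of the smaller drying cabinet's door, 160 mm up; it must stay there. +y runs along the door to its hinge, -x out of its outer face. Cabinet: white, 170 mm wide, 160 deep, 160 tall; windowless door 168 mm wide, 14 thick, hinged at its front left, open 0.6 to 1.1 rad towards the robot.

How it is judged:
By the outcome, as a careful person would: the job done as asked, in the order asked, and still so for the second after the job is handed in, with the robot touching nothing.
It also fails if it takes over 34 s, if anything falls off the work surface, if the arm or the gripper's body presses on something with over 40 N, if the wrist force passes 120 N, or if a joint passes its speed limit or range.

## Robot

A 6-joint arm with a two-finger parallel gripper is mounted at the origin on the work surface. World frame = base frame: x ahead of the robot, y to its left, z up, the work surface at z = 0. Lengths are in m, angles in rad, forces in N, time in s.
With the tool pointing down it reaches from about 0.3 to 0.775 m from the base axis. Payload 14.6 kg.
Tool frame: the origin (TCP) lies on the centre line of the jaws, within the pads' length; the fingertips stand 22 mm ahead of it and the grasp point (between the pads) lies 3 mm ahead of it; z points along the fingers, y is the line along which they close (so a half turn about z gives the same grasp; the last joint's range is limited). The gripper opens to 94 mm and grips with 3 to 60 N. Pads are 16 mm wide; open, the fingers measure 119 mm over their backs; the gripper's body (75 mm by 177 mm) begins 78 mm behind the grasp point.
Start: joints at [-1.259, 0.3, 1.521, -0, 1.321, -0.067], TCP at [0.203, -0.511, 0.202] pointing down, gripper open.
Joint ranges: [-3.03, 3.03], [-0.79, 2.21], [0.23, 2.52], [-1.04, 4.18], [0, 3.07], [-2.55, 2.55]. Speed limits (rad/s): [2.22, 2.22, 2.57, 3.14, 3.14, 3.14].

## Interface

Orientations are given as a rotation vector (axis times angle).
In Python, from station import robot, vision gives the robot as it stands.
- The arm moves only by the shell command python3 -m jog 'ROWS'. ROWS is JSON, a list of rows, each a list of 5 numbers: the shift along the tool's x, y, z in cm, then the turn about the tool's z in degrees, then the gripper's target within -1 to 1 (shut at 1, half-way at 0, fully open at -1). A call has 1 to 10 rows; each row is the pose to reach, as a shift and turn from the pose commanded when the call began, along the tool's axes at that moment; what a row does not reach only later rows make up. A row lasts 1/12 s, in which the tool goes at most 41.7 mm and 7.16 degrees, less where a joint would pass 70% of its speed; a pose out of reach is approached as far as the arm can. A call with a gripper value outside its range is refused whole. The fingers move at their own pace and stop on an object; the grip force is fixed at half the most. Time passes only in rows, so rows that repeat a pose let the fingers close. It gives the time, the measured TCP pose, the force, the opening and the grip force at its end, in the units of the state.
- robot.get_obs(): the state, without advancing time (a new reading comes with each control period).
- vision.snapshot(name): name is "side" or "top" or "wrist"; returns (picture, depth): 420x560x3 uint8, red, green, blue; 420x560 float32, m along the optical axis (not along the pixel's ray), 0 where there is no reading.
- vision.camera_model(name): a dict with "fx", "fy", "cx", "cy" (pixels), "rvec" (rotation vector, rad) and "tvec" (3), from world to camera coordinates, as OpenCV has them; the wrist camera has in their place "tool_from_camera" (4x4, takes a point from camera to tool coordinates, whose origin is the TCP and whose axes are the flange's). Camera axes: x right, y down, z forward; pixel columns grow to the right and rows downward; lengths in m; the calibration is good to about 2 mm. The wrist camera is an equidistant fisheye: a pixel r from the principal point sees the ray r / f radians off the axis. A picture is of the moment at which its call begins: read the wrist's pose just before it. camera_model takes no time and is no camera call.
- robot.sign_off(): hands the job in; it is judged then, once.
The state is a dict: "time_s": time; "joint_positions": joint angles; "qvel": joint speeds; "effort": joint torques, N m; "tool_pos": TCP position; "eef_rot": TCP orientation; "force": force on the tool from outside, world axes, zero at the start; "moment": the same for the moment, N m; "opening": finger opening in m; "gripper_force": force on a finger pad.
Only numpy, scipy, OpenCV 4.12 (cv2) and the standard library are available. Lean on these libraries where they do the work, as an engineer would, in place of code of your own. Each camera call takes 0.05 s, during which the arm holds its last target. There are 200 camera calls.

## Working session

There is one attempt and no reset: what is moved stays moved. The work goes in short steps, Python scripts to look and compute and a shell command to move; the robot and the scene stay as the last step left them, time stands still between calls to the robot, and variables do not carry over. Pictures are saved under pics/ and viewed, at most 10 in all, crops included, and the job is handed in when it is done.

```bash
mkdir -p pics
cat > h.py <<'E'
import numpy as np,cv2
from station import robot,vision
def snap(n,f):
    im,d=vision.snapshot(n); cv2.imwrite(f'pics/{f}.png',im[:,:,::-1]); np.savez(f'pics/{f}.npz',im=im,d=d); return im,d
def cloud(n,d):
    m=vision.camera_model(n); R=cv2.Rodrigues(np.array(m['rvec'],float))[0]; t=np.array(m['tvec']).ravel()
    v,u=np.mgrid[:d.shape[0],:d.shape[1]]
    P=np.stack([(u-m['cx'])/m['fx']*d,(v-m['cy'])/m['fy']*d,d],-1)
    return (P-t)@R
E
python3 - <<'E'
from h import *
o=robot.get_obs();print(o['time_s'],o['tool_pos'],o['eef_rot'])
for n in('top','side'): snap(n,n+'0'); print({k:np.round(v,3) for k,v in vision.camera_model(n).items()})
a,b=[cv2.imread(f'pics/{n}0.png') for n in('top','side')]
cv2.imwrite('pics/both.png',cv2.resize(np.vstack([a,b]),(400,600)))
E
```

```text
0.0 [ 0.20331875 -0.51075512  0.20179458] [-3.08428039e+00 -5.91308186e-01  2.57049367e-04]
{'fx': np.float64(415.19), 'fy': np.float64(415.19), 'cx': np.float64(274.972), 'cy': np.float64(210.48), 'rvec': array([ 2.184, -2.156,  0.025]), 'tvec': array([0.009, 0.657, 0.9  ])}
{'fx': np.float64(433.066), 'fy': np.float64(433.066), 'cx': np.float64(277.784), 'cy': np.float64(207.717), 'rvec': array([ 2.77 , -0.395,  0.066]), 'tvec': array([-0.607,  0.224,  0.983])}
```

View pics/top0.png

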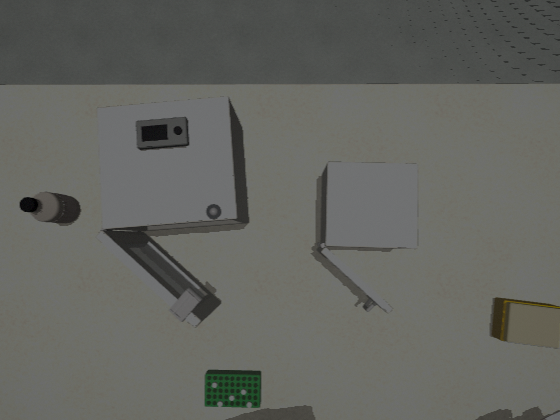

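View pics/side0.png

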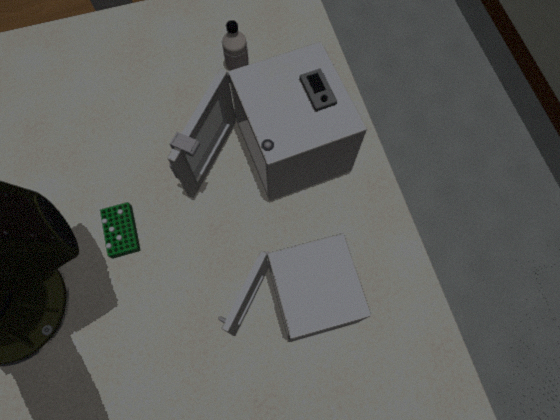

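The top view shows the incubator on the left, with its hinge near px (103,231) and the door's free end near (195,322). The dryer is on the right, hinged at (320,248). A bottle stands at (45,207) and a rack at (233,388). Next I'll measure these.

Run:
```python
from h import *
for n in('top','side'):
    d=np.load(f'pics/{n}0.npz')['d']; P=cloud(n,d); P=P[d>0]
    roof=P[(abs(P[:,2]-.220)<.006)&(P[:,1]>-.1)]
    # door band: z .2-.25, keep big components via x/y
    xy=roof[:,:2].astype(np.float32)
    print(n,len(roof))
    h,_,_=np.histogram2d(xy[:,0],xy[:,1],bins=[np.arange(.2,.9,.02),np.arange(-.1,.5,.02)])
    big=xy[np.array([h[min(max(int((x-.2)/.02),0),33),min(max(int((y+.1)/.02),0),28)]>40 for x,y in xy])] if n=='top' else xy
    X0=big[:,0].max()
    r=cv2.minAreaRect(xy[xy[:,0]>0.56]) ; print('roof rect',r,cv2.boxPoints(r).round(3).tolist())
    st=P[(P[:,2]>.2)&(P[:,2]<.25)&(P[:,0]<.6)&(P[:,1]>0)&(P[:,0]>.25)]
    q=cv2.minAreaRect(st[:,:2].astype(np.float32)); print('door',len(st),q,cv2.boxPoints(q).round(3).tolist())
    s=P[(P[:,2]>.235)&(P[:,2]<.25)&(P[:,0]<.5)&(P[:,1]>0)&(P[:,0]>.25)]
    if len(s): print('striker',s.mean(0),len(s))
    dd=P[(abs(P[:,2]-.16)<.008)&(P[:,1]<.0)&(P[:,0]>.25)&(P[:,0]<.47)&(P[:,1]>-.3)]
    if len(dd): q=cv2.minAreaRect(dd[:,:2].astype(np.float32)); print('dryer door',cv2.boxPoints(q).round(3).tolist())
    b=P[(P[:,2]>.03)&(P[:,1]>.3)&(P[:,0]<.75)&(P[:,0]>.3)]; b=b[b[:,1]>.39]
    if len(b): print('bottle',b.min(0),b.max(0))
```

```text
top 16253
roof rect ((0.7016659379005432, 0.20845374464988708), (0.27290648221969604, 0.2510524094104767), 5.186082363128662) [[0.5540000200271606, 0.32100000977516174], [0.5770000219345093, 0.07100000232458115], [0.8489999771118164, 0.09600000083446503], [0.8259999752044678, 0.34599998593330383]]
door 2146 ((0.5360841155052185, 0.21996833384037018), (0.23718541860580444, 0.0511612705886364), 49.70055389404297) [[0.4399999976158142, 0.1459999978542328], [0.4790000021457672, 0.11299999803304672], [0.6320000290870667, 0.2939999997615814], [0.5929999947547913, 0.3269999921321869]]
striker [0.48150022 0.15894567 0.24143785] 497
dryer door [[0.46299999952316284, -0.1899999976158142], [0.46399998664855957, -0.20399999618530273], [0.4699999988079071, -0.20399999618530273], [0.4699999988079071, -0.1899999976158142]]
bottle [0.62363177 0.465878   0.03014897] [0.6880384  0.52172358 0.15410452]
side 10405
roof rect ((0.7034181952476501, 0.2083892673254013), (0.27549460530281067, 0.25240668654441833), 4.995358943939209) [[0.5550000071525574, 0.32199999690055847], [0.5770000219345093, 0.07100000232458115], [0.8519999980926514, 0.0949999988079071], [0.8299999833106995, 0.34599998593330383]]
door 1488 ((0.5369885563850403, 0.22268834710121155), (0.23966515064239502, 0.051530621945858), 51.39455032348633) [[0.44200000166893005, 0.14499999582767487], [0.4819999933242798, 0.11299999803304672], [0.6320000290870667, 0.30000001192092896], [0.5920000076293945, 0.3319999873638153]]
striker [0.48249461 0.15951781 0.24034593] 316
dryer door [[0.4659999907016754, -0.20100000500679016], [0.4699999988079071, -0.20100000500679016], [0.4699999988079071, -0.19099999964237213], [0.4659999907016754, -0.19099999964237213]]
bottle [0.62623007 0.46374392 0.03010536] [0.69121885 0.52116798 0.15347793]
```

Run:
```python
from h import *
for n in('top','side'):
    d=np.load(f'pics/{n}0.npz')['d']; P=cloud(n,d); P=P[d>0]
    r=P[(abs(P[:,2]-.220)<.006)&(P[:,0]>.66)&(P[:,1]>0)][:,:2].astype(np.float32)
    q=cv2.minAreaRect(r); B=cv2.boxPoints(q); c=B[np.argsort(-B[:,0])][:2]; c=c[np.argsort(c[:,1])] # back right, back left
    e=c[1]-c[0]; yaw=np.arctan2(-e[0],e[1]); X=np.array([np.cos(yaw),np.sin(yaw)]);Y=np.array([-X[1],X[0]])
    print(n,'back',c,np.linalg.norm(e),'yaw',np.degrees(yaw))
    O=c.mean(0)-.11*X; H=O-.11*X+.12*Y
    D=P[(P[:,2]>.216)&(P[:,2]<.228)&(P[:,1]>0)&(P[:,0]>.4)&(P[:,0]<.72)]
    L=(D[:,:2]-O)@np.c_[X,Y]; D=L[L[:,0]<-.125]-[-.11,.12]
    vx,vy,x0,y0=cv2.fitLine(D.astype(np.float32),cv2.DIST_HUBER,0,.01,.01).ravel()
    if vy>0: vx,vy=-vx,-vy
    S=P[(P[:,2]>.236)&(P[:,2]<.25)&(P[:,0]<.53)&(P[:,1]>0)&(P[:,0]>.25)][:,:2]; s=((S-H)@np.c_[X,Y]).mean(0)
    print('O',O,'H',H,'door angle line',np.arctan2(-vx,-vy),'striker',np.arctan2(-s[0],-s[1]),np.linalg.norm(s),'offset',x0*vy-y0*vx)
    for th in(np.arctan2(-vx,-vy),.5,.3,.1,.04,0,-.03):
        u=-np.cos(th)*Y-np.sin(th)*X; nn=np.cos(th)*X-np.sin(th)*Y
        p=H+.17*u-.018*nn; print(round(float(th),3),'face',p.round(3),'n',nn.round(3),'tcp@13mm',(p-.013*nn).round(3))
m=robot.get_obs(); R=cv2.Rodrigues(np.array(m['eef_rot']))[0]; print(R.round(4).tolist())
```

```text
top back [[0.8488285  0.09575626]
 [0.82724863 0.33497193]] 0.24018708 yaw 5.154751
O [0.72848344 0.20548104] H [0.6081468  0.31511265] door angle line 0.78468907 striker 0.7612023680207618 0.2000402043074025 offset 0.009235948
0.785 face [0.485 0.196] n [ 0.768 -0.64 ] tcp@13mm [0.476 0.204]
0.5 face [0.524 0.166] n [ 0.917 -0.399] tcp@13mm [0.512 0.172]
0.3 face [0.555 0.153] n [ 0.978 -0.208] tcp@13mm [0.542 0.155]
0.1 face [0.588 0.145] n [ 1.   -0.01] tcp@13mm [0.575 0.145]
0.04 face [0.599 0.144] n [0.999 0.05 ] tcp@13mm [0.586 0.144]
0.0 face [0.605 0.144] n [0.996 0.09 ] tcp@13mm [0.593 0.143]
-0.03 face [0.611 0.144] n [0.993 0.12 ] tcp@13mm [0.598 0.143]
side back [[0.8516315  0.09465966]
 [0.8305118  0.33628404]] 0.24254563 yaw 4.9953685
O [0.7314895  0.20589358] H [0.61145824 0.3158595 ] door angle line 0.7830112 striker 0.7628070040736579 0.2012581850543531 offset 0.00934637
0.783 face [0.489 0.197] n [ 0.768 -0.641] tcp@13mm [0.479 0.205]
0.5 face [0.527 0.167] n [ 0.916 -0.401] tcp@13mm [0.515 0.173]
0.3 face [0.558 0.153] n [ 0.977 -0.211] tcp@13mm [0.545 0.156]
0.1 face [0.591 0.146] n [ 1.    -0.013] tcp@13mm [0.578 0.146]
0.04 face [0.601 0.145] n [0.999 0.047] tcp@13mm [0.589 0.145]
0.0 face [0.608 0.145] n [0.996 0.087] tcp@13mm [0.595 0.144]
-0.03 face [0.613 0.145] n [0.993 0.117] tcp@13mm [0.601 0.143]
[[0.9291, 0.3698, -0.0003], [0.3698, -0.9291, 0.001], [0.0001, -0.0011, -1.0]]
```

```bash
python3 -m jog '[[46.8,-64.3,0,0,1],[46.8,-64.3,0,0,1],[46.8,-64.3,0,0,1],[46.8,-64.3,0,0,1],[46.8,-64.3,0,0,1],[46.8,-64.3,0,0,1],[46.8,-64.3,0,0,1],[46.8,-64.3,0,0,1],[46.8,-64.3,0,0,1],[46.8,-64.3,0,0,1]]'
```

```text
time_s: 0.93
tool_pos: [0.3063, -0.1055, 0.2024]
eef_rot: [3.085, 0.59, 0.001]
force: [0.8, -0.2, 0.4]
opening: 0.0304
gripper_force: 0.0
```

```bash
python3 -m jog '[[22.3,-30.5,0,0,1],[22.3,-30.5,0,0,1],[22.3,-30.5,0,0,1],[22.3,-30.5,0,0,1],[22.3,-30.5,0,0,1],[22.3,-30.5,0,0,1],[22.3,-30.5,0,0,1],[22.3,-30.5,0,0,1],[22.3,-30.5,0,0,1],[22.3,-30.5,1.4,0,1]]'
python3 - <<'E'
from h import *
im,d=snap('side','s1')
E
```

```text
time_s: 1.77
tool_pos: [0.4022, 0.2638, 0.1894]
eef_rot: [-3.083, -0.596, -0.005]
force: [0.3, -0.1, -1.0]
opening: 0.0007
gripper_force: 0.0
```

View pics/s1.png

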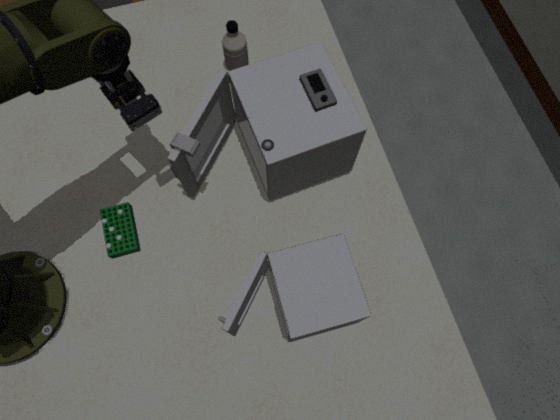

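The gripper is on the outer side of the door, next to px (145,110), and both doors are undisturbed. Now I'll push along the arc.

```bash
python3 -m jog '[[1.5,2.8,0,0,1],[3.1,5.6,0,0,1],[4.2,7.5,0,0,1],[5.2,9.4,0,0,1],[6.2,11.2,0,0,1],[7.0,12.8,0,0,1],[8.0,14.2,0,0,1],[9.0,15.3,0,0,1],[10.0,16.2,0,0,1],[11.0,17.0,0,0,1]]'
python3 - <<'E'
from h import *
im,d=snap('side','s2')
E
```

```text
time_s: 2.65
tool_pos: [0.5663, 0.1398, 0.1884]
eef_rot: [-3.086, -0.59, 0.002]
force: [-0.4, 0.8, -0.7]
opening: 0.0005
gripper_force: 0.2
```

View pics/s2.png

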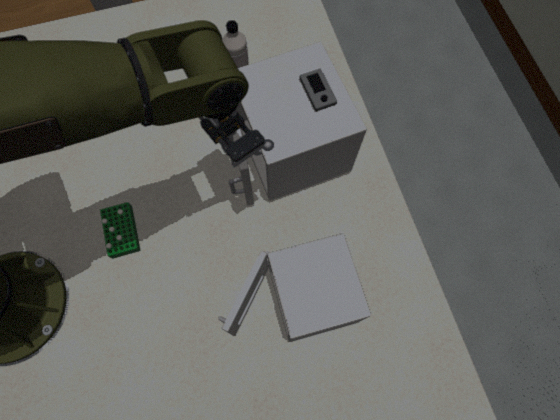

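The door is almost shut, with a small gap at px (250,185). I'll push on slowly and watch the force.

```bash
python3 -m jog '[[0.4,0.15,0,0,1],[0.8,0.3,0,0,1],[1.1,0.45,0,0,1],[1.4,0.55,0,0,1],[1.6,0.65,0,0,1],[1.8,0.7,0,0,1],[2.0,0.8,0,0,1],[2.2,0.9,0,0,1],[2.3,0.95,0,0,1],[2.3,0.95,0,0,1]]'
```

```text
time_s: 3.53
tool_pos: [0.5908, 0.1409, 0.1884]
eef_rot: [3.085, 0.592, -0.001]
force: [-0.4, -0.5, -1.0]
opening: 0.0005
gripper_force: 0.0
```

```bash
python3 -m jog '[[0.1,0.05,0,0,1],[0.2,0.1,0,0,1],[0.3,0.15,0,0,1],[0.4,0.15,0,0,1],[0.4,0.15,0,0,1]]'
```

```text
time_s: 3.95
tool_pos: [0.5946, 0.1409, 0.1883]
eef_rot: [3.085, 0.592, -0.003]
force: [-7.6, -2.3, 3.0]
opening: 0.0008
gripper_force: 3.9
```

```bash
python3 -m jog '[[0.1,0.05,0,0,1],[0.2,0.1,0,0,1],[0.2,0.1,0,0,1]]'
```

```text
time_s: 4.2
tool_pos: [0.595, 0.1409, 0.1884]
eef_rot: [-3.085, -0.592, 0.011]
force: [-24.7, -1.6, 10.1]
opening: 0.0006
gripper_force: 12.5
```

The contact is rigid, so the door is on its stop. I'll back off straight and look.

```bash
python3 -m jog '[[-2,-0.8,0,0,1],[-4.5,-1.8,0,0,1],[-8,-3,0,0,1],[-11,-4.3,0,0,1],[-14,-5.6,0,0,1],[-17,-6.8,0,0,1],[-17,-6.8,0,0,1],[-17,-6.8,0,0,1]]'
python3 - <<'E'
from h import *
im,d=snap('side','s3'); P=cloud('side',d)[d>0]
S=P[(P[:,2]>.234)&(P[:,2]<.25)&(P[:,0]>.56)&(P[:,0]<.68)&(P[:,1]>.03)&(P[:,1]<.2)]
X=np.array([np.cos(.0885),np.sin(.0885)]);Y=np.array([-X[1],X[0]]);H=np.array([.610,.3155])
print(len(S)); s=(S[:,:2]-H)@np.c_[X,Y]; print(s.mean(0),s.min(0),s.max(0))
E
```

```text
time_s: 4.87
tool_pos: [0.4141, 0.1414, 0.1891]
eef_rot: [-3.085, -0.593, -0.003]
force: [1.4, 0.0, 0.0]
opening: 0.0002
gripper_force: 0.0
363
[ 0.0062974  -0.20081372] [-0.01760401 -0.21610026] [ 0.03200431 -0.18366734]
```

View pics/s3.png

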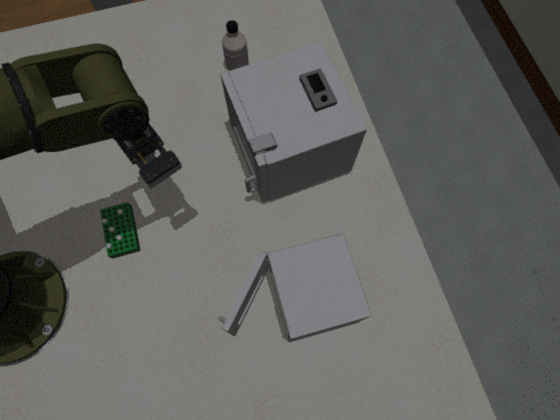

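The door is flush, the striker covers the ball at px (262,143), and the measured angle is about 0. The dryer door hasn't moved, and the gripper is clear.

```bash
python3 -c "
from station import robot
print(robot.sign_off())"
```

```text
the job is handed in; nothing more can be done
None
```

The incubator door is shut on its catch and stayed shut after the gripper backed off; the dryer door was not touched and still stands open, and the job was handed in at about 5 s.

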